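# Slide the bonded disc into the shield and hover the curing lamp over it

### The arm

A 6-joint arm with a two-finger parallel gripper is mounted at the origin on a cart in front of the work surface, level with it; the furniture and walls round the work are solid. World frame = base frame: x ahead of the robot, y to its left, z up, the work surface at z = 0. Lengths are in mm, angles in rad, forces in N, time in s.
With the tool pointing down it reaches from about 350 to 875 mm from the base axis. Payload 4.2 kg.
Tool frame: the origin (TCP) lies on the centre line of the jaws, within the pads' length; the fingertips stand 14 mm ahead of it and the grasp point (between the pads) lies 5 mm behind it (tcp_to_tips is the distance from the TCP to the fingertips, in mm); z points along the fingers, y is the direction in which the jaws open and shut (so a half turn about z gives the same grasp; the last joint's range is limited). The gripper opens to 85 mm and grips with 20 to 120 N. Pads are 22 mm wide; open, the fingers measure 114 mm over their backs; the gripper's body (76 mm by 85 mm) begins 54 mm behind the grasp point. The pads swing forward as they close: fully open they stand 13 mm farther back than shut.
Start: joints at [1.418, 0.385, 0.008, 0, -1.194, -0.259], TCP at [250.129, 572.743, 245.312] pointing down, gripper open.
Joint ranges: [-3.14, 3.14], [-1.21, 2.06], [-1.07, 1.41], [-3.16, 2.05], [-2.99, -0.16], [-3.1, 3.1]. Speed limits (rad/s): [2.79, 2.79, 3.14, 3.14, 3.14, 3.14].

### API

Orientations are given as a unit quaternion [x, y, z, w].
In Python, from bench import read_state, get_image, job_done, tcp_to_tips gives the robot as it stands. The module is installed in compiled form; this text tells all that it offers.
- The arm moves only by the tool play_rows, never from a script. Its argument "targets" is a list of rows, each an object of numbers: "gripper": the gripper's target within -1 to 1 (shut at 1, half-way at 0, fully open at -1); "tx", "ty", "tz": the shift along the tool's x, y, z scaled (see below); "spin": the turn about the tool's z scaled (see below). A call has 1 to 12 rows; each row is the pose to reach, as a shift and turn from the pose commanded when the call began, along the tool's axes at that moment; what a row does not reach only later rows make up. The controller multiplies each number of a shift by 0.25 m and each number of a turn by pi/4 rad. A row lasts 1/8 s, in which the tool goes at most 62.5 mm and 10.7 degrees, less where a joint would pass 70% of its speed; a pose out of reach is approached as far as the arm can. A call with a number of a shift or a turn outside -1 to 1 is refused whole. A call with a gripper value outside its range is refused whole. The fingers move at their own pace and stop on an object; the grip force is fixed at half the most. Time passes only in rows, so rows that repeat a pose let the fingers close. It gives the time, the measured TCP pose, the force and the opening at its end, in the units of the state.
- read_state(): the state, without advancing time (a new reading comes with each control period).
- get_image(name): name is "scene" or "side" or "wrist"; returns a dict with "frame" (420x560x3 uint8, red, green, blue), "depth" (420x560 float32, mm along the optical axis (not along the pixel's ray), 0 where there is no reading), "mtx" (3x3 intrinsics, pixels), "world_to_cam" (4x4, takes a point from world to camera coordinates). Camera axes: x right, y up, looking along -z (the intrinsics and any distortion apply to the point x, -y, -z); pixel columns grow to the right and rows downward; lengths in mm; the calibration is good to about 2 mm. A picture is of the moment at which its call begins.
- job_done(): hands the job in, once; it reports no verdict.
The state is a dict: "clock": time; "joints": joint angles; "joint_vel": joint speeds; "joint_efforts": joint torques, N m; "position": TCP position; "ee_rot": TCP orientation; "contact_force": force on the tool from outside, world axes, zero at the start; "wrist_torque": the same for the moment, N m; "gripper_width": finger opening in mm.
Only numpy, scipy, OpenCV 4.12 (cv2) and the standard library are available. Lean on these libraries where they do the work, as an engineer would, in place of code of your own. Each camera call takes 0.05 s, during which the arm holds its last target.

### The job

A small glass window has just been bonded onto the disc in the slide carrier and is ready for its light cure: push the carrier by its knob along the guides, without lifting it, fully home against the stop inside the open-topped shield. Then take the curing lamp out of its stand, carry it over the shield walls and hold it upright, nose down, centred above the window with a gap of about 15 mm, touching neither the window, the disc nor the shield. Finish while still holding the lamp there without moving, and leave the vials, the cotton buds and the tweezers where they are.

Things in the scene. Friction and masses are not known exactly. Their poses are not given: they have to be found in the camera images.
- station: Curing station, fixed: aluminium base plate 124 x 320 x 8 mm (x, y, z), origin at the centre of its underside. A channel 87 mm wide runs along its y axis between two steel guides (12 mm wide, tops 22 mm above the bench). At its +y end stands the shield, at its -y end (y = -146) a low keeper bar.
- shield (a point): Centre of the open top of the amber shield on the station, 88 mm above the bench, at station y = +106. Two side walls (outer faces at station x = -59.5 and +59.5, y = +56 to +156) and a back wall (outer face y = +156), all 4 mm thick, from the base plate up to this height; open at the top and towards -y.
- stop (a point): Middle of the face of the home stop, a low steel bar across the channel inside the shield: station y = +140, 14 mm above the bench.
- carrier: Slide carrier, loose in the channel: aluminium plate 84 x 130 x 12 mm (x, y, z), 0.25 to 0.5 kg, origin at the centre of its underside, y axis along the channel towards the shield. It rides on the base plate, 8 mm above the bench, and slides with 1 to 5 N. Fully home its +y edge touches the stop: origin at station y = +75. It starts 95 to 135 mm short of that. Knob at its y = -45, nest for the disc at y = +28.
- knob (a point): Point on the axis of the carrier's knob at the height to grip: 40 mm above the carrier's underside (48 mm above the bench). There the knob is a cylinder of 16 mm diameter; it runs from 12 to 54 mm above the carrier's underside (cylindrical from 24 to 50).
- nest (a point): Centre of the floor of the carrier's round nest, 8 mm above the carrier's underside.
- disc: Flat round disc, 58 mm diameter, 10 mm thick, lying loose in the carrier's nest, 6 mm proud of the plate; origin at the centre of its underside, z up. A clear glass window of 24 mm diameter, 4 mm thick, is bonded on the centre of its top.
- window (a point): Centre of the window's top face, 14 mm above the disc's underside, 30 mm above the bench.
- lamp: Curing lamp: a straight round torch 140 mm long, 29 to 30 mm diameter (nose 27 mm, up to 22 mm from the tip), with cooling fins at mid-length and a black rubber grip sleeve from 95 to 125 mm above the nose; 0.11 to 0.23 kg. Origin at the centre of its nose face (the lamp's lower end), z axis from the nose up through the body. It starts upright, nose down, in its stand, the nose 10 mm above the bench.
- lamp_stand: Lamp stand, fixed: round steel foot 76 mm diameter, 10 mm thick, with an upright tube (outer diameter 41 mm, bore 33 mm) whose rim is 50 mm above the bench; origin at the centre of the underside. It stands either left or right of the station. The lamp lifts straight up out of the tube.
- cotton_buds: Bystander: white cup of cotton buds, 77 mm diameter, 80 mm high, origin at the centre of its underside; it stands at the other side of the station from the lamp stand.
- vial_small: Bystander: amber screw-cap vial, 27 mm diameter, 68 mm high, beyond the station, origin at the centre of its underside.
- vial_large: Bystander: amber screw-cap vial, 31 mm diameter, 76 mm high, beyond the station, origin at the centre of its underside.
- tweezers_straight: Bystander: black straight tweezers, 14 x 146 x 9 mm, lying beyond the station, origin at the centre of the underside.
There are look-alikes about, which are no part of the job. Of the things that look like the lamp, the largest one is meant.

How it is judged:
By the outcome, as a careful person would: the job done as asked, in the order asked, and still so for the second after the job is handed in, while the arm keeps its last pose, push and grip.
It also fails if it takes over 51 s, if anything falls off the work surface, if the arm or the gripper's body presses on something with over 40 N, if the wrist force passes 120 N, or if a joint passes its speed limit or range.

## Working session

There is one attempt and no reset: what is moved stays moved. The work goes in short steps, Python scripts to look and compute and a tool call to move; the robot and the scene stay as the last step left them, time stands still between calls to the robot, and variables do not carry over. Pictures are saved under pics/ and viewed, and the job is handed in when it is done.

Besides the shell and the picture viewer there is one more tool, called after "Call:" by a JSON object that holds its "name" and its "arguments". play_rows: Moves the arm, as the interface text tells. Its arguments: {"type":"object","properties":{"targets":{"type":"array","items":{"type":"object","properties":{"gripper":{"type":"number"},"tx":{"type":"number","minimum":-1,"maximum":1},"ty":{"type":"number","minimum":-1,"maximum":1},"tz":{"type":"number","minimum":-1,"maximum":1},"spin":{"type":"number","minimum":-1,"maximum":1}}}}},"required":["targets"]}

```bash
mkdir -p pics; cat > h.py <<'E'
import numpy as np, cv2
from bench import *
def grab(n,tag):
    g=get_image(n); np.savez(f'{tag}_{n}.npz',**{k:g[k] for k in('frame','depth','mtx','world_to_cam')})
    cv2.imwrite(f'pics/{tag}_{n}.png',g['frame'][:,:,::-1]); return g
def load(n,tag): return dict(np.load(f'{tag}_{n}.npz'))
def cloud(g):
    d=g['depth'];v,u=np.mgrid[:d.shape[0],:d.shape[1]];K=g['mtx']
    x=(u-K[0,2])/K[0,0]*d;y=(v-K[1,2])/K[1,1]*d
    P=np.stack([x,-y,-d,np.ones_like(d)],-1)
    W=P@np.linalg.inv(g['world_to_cam']).T
    W[d<=0]=np.nan
    return W[...,:3]
def crop(g,r0,r1,c0,c1,s,name):
    cv2.imwrite('pics/'+name+'.png',cv2.resize(g['frame'][r0:r1,c0:c1,::-1],None,fx=s,fy=s,interpolation=cv2.INTER_CUBIC))
def proj(g,p):
    c=g['world_to_cam']@np.r_[p,1];q=g['mtx']@np.array([c[0],-c[1],-c[2]]);return q[:2]/q[2]
E
python3 - <<'E'
from h import *
print(read_state())
for n in('scene','side','wrist'):
    g=grab(n,'a');print(n,g['mtx'].tolist(),np.linalg.inv(g['world_to_cam']).round(2).tolist())
E
```

```text
{'clock': 0.0, 'joints': array([ 1.41759635e+00,  3.85578016e-01,  6.62382588e-03, -5.16759247e-04,
       -1.19400223e+00, -2.58604789e-01]), 'joint_vel': array([ 1.46665970e-03,  2.47177717e-04, -6.21140489e-04,  5.95267622e-05,
       -2.91307952e-04, -1.98406034e-03]), 'joint_efforts': array([ 3.09178749e-04, -3.92287838e+01,  1.88400525e+01,  4.18626085e+00,
       -4.73444990e-03,  7.58663425e-07]), 'position': array([249.91709135, 572.25135052, 244.20518077]), 'ee_rot': array([ 9.78856797e-01, -2.04543751e-01, -1.82923194e-04,  1.09119523e-03]), 'contact_force': array([-0.07951362, -0.43738002,  0.08293419]), 'wrist_torque': array([ 0.02822887,  0.02032189, -0.01583001]), 'gripper_width': 85.57834022585405}
scene [[378.8785304354524, 0.0, 281.342834605467], [0.0, 378.8785304354524, 211.11443984048938], [0.0, 0.0, 1.0]] [[0.91, 0.22, -0.36, 194.27], [-0.42, 0.49, -0.76, -872.3], [0.01, 0.84, 0.54, 712.22], [0.0, 0.0, 0.0, 1.0]]
side [[480.18503235979483, 0.0, 282.51248223881885], [0.0, 480.18503235979483, 209.65378570793465], [0.0, 0.0, 1.0]] [[0.87, 0.2, -0.45, 101.37], [-0.49, 0.39, -0.78, -865.9], [0.02, 0.9, 0.43, 561.26], [0.0, 0.0, 0.0, 1.0]]
wrist [[321.78314617730297, 0.0, 276.3556761145725], [0.0, 321.78314617730297, 213.5541041263915], [0.0, 0.0, 1.0]] [[-0.4, 0.87, 0.29, 321.97], [-0.92, -0.38, -0.12, 539.85], [0.0, -0.31, 0.95, 373.13], [0.0, 0.0, 0.0, 1.0]]
```

View pics/a_scene.png

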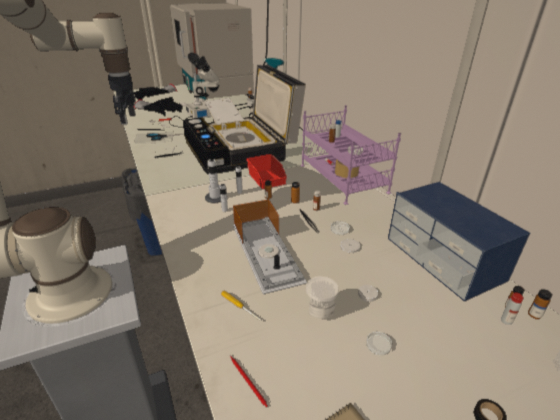

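View pics/a_side.png

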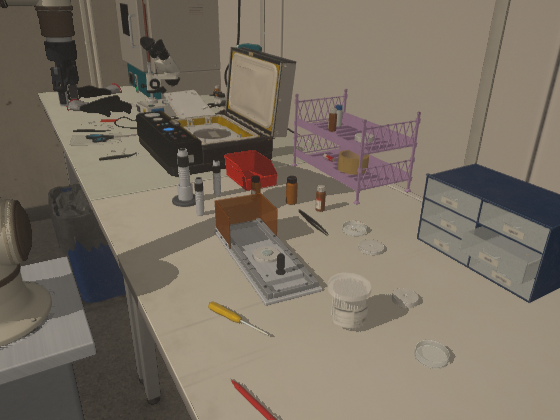

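View pics/a_wrist.png

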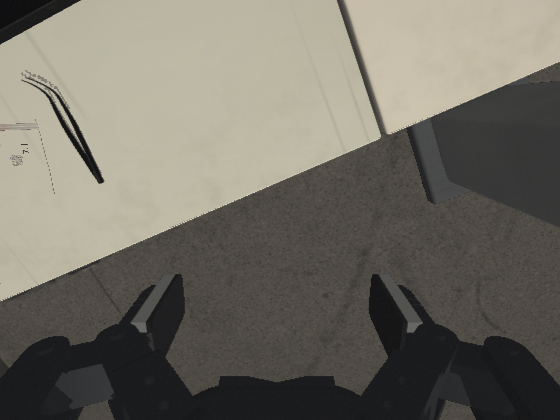

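The scene view shows the station, with the shield at (255,215) and the knob at (277,260). There are three lamp-like things, at about (213,182), (238,180) and (224,197). The one at (213,182) stands in a foot and looks largest. I'll check it in an enlarged crop.

```bash
python3 - <<'E'
from h import *
g=load('side','a');crop(g,140,230,150,290,5,'c1');crop(g,190,310,205,330,5,'c2')
g=load('scene','a');W=cloud(g)
def z(u,v):print((u,v),W[v,u].round(1))
for p in [(213,163),(213,182),(213,197),(238,172),(224,190),(277,257),(268,250),(300,285),(237,207),(270,203),(320,286),(308,222),(295,190),(268,185)]: z(*p)
E
```

```text
(213, 163) [479.2 299.8 146.8]
(213, 182) [472.  297.7  75.5]
(213, 197) [467.1 300.3  14. ]
(238, 172) [567.9 303.7  92.5]
(224, 190) [484.7 206.8  87.3]
(277, 257) [ 517.1 -153.4   60.3]
(268, 250) [522.3 -78.7  28.1]
(300, 285) [ 555.1 -219.     0.6]
(237, 207) [493.9 103.   77.5]
(270, 203) [592.9  69.9  86.1]
(320, 286) [ 555.9 -315.1   81. ]
(308, 222) [711.7  29.8   5.3]
(295, 190) [727.4 161.1  55.2]
(268, 185) [653.7 230.4  56.9]
```

View pics/c1.png

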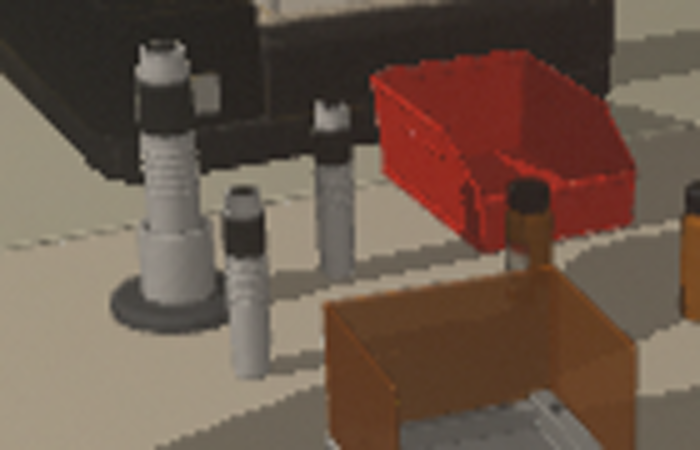

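View pics/c2.png

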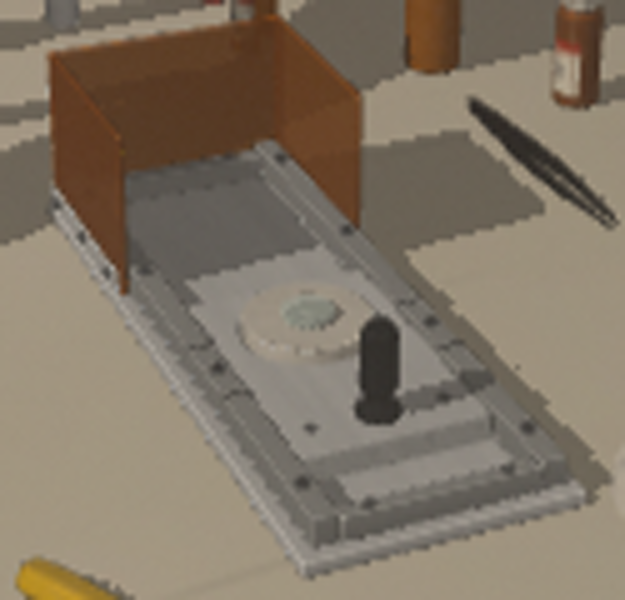

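The crop confirms it. The lamp at side-crop (165,190), scene (213,182), is the only one in a stand and clearly the largest, while the other two at crop (335,190) and (245,280) are thinner and stand free. Next I measure the poses from depth.

```bash
python3 - <<'E'
from h import *
from scipy.optimize import least_squares
def circ(P):
    f=lambda p:np.hypot(P[:,0]-p[0],P[:,1]-p[1])-p[2]
    return f
for n in('scene','side'):
    W=cloud(load(n,'a')).reshape(-1,3);W=W[np.isfinite(W).all(1)]
    b=W[(abs(W[:,0]-550)<150)&(abs(W[:,1]+30)<230)]
    print(n,'bench z',np.median(b[abs(b[:,2])<4,2]))
    gd=b[(b[:,2]>20)&(b[:,2]<24.5)]
    r=cv2.minAreaRect(gd[:,:2].astype(np.float32));print(' guides',len(gd),r)
    sh=b[(b[:,2]>82)&(b[:,2]<92)&(b[:,1]>-60)]
    r=cv2.minAreaRect(sh[:,:2].astype(np.float32));print(' shieldtop',len(sh),r, cv2.boxPoints(r).round(1).tolist())
    def fit(c,rad,z0,z1,R,name):
        P=W[(np.hypot(W[:,0]-c[0],W[:,1]-c[1])<R)&(W[:,2]>z0)&(W[:,2]<z1)]
        s=least_squares(lambda p:np.hypot(P[:,0]-p[0],P[:,1]-p[1])-rad,c,loss='soft_l1')
        print(' ',name,len(P),s.x.round(1),'res',np.median(abs(s.fun)).round(2), 'zmax',W[(np.hypot(W[:,0]-c[0],W[:,1]-c[1])<R),2].max().round(1))
    fit([517,-150],8,32,58,15,'knob')
    fit([476,303],15,60,140,28,'lamp')
    fit([476,303],20.5,14,48,32,'stand')
    fit([570,310],11,10,90,25,'la1'); fit([485,210],11,10,90,25,'la2')
    fit([556,-320],38,10,70,50,'cup')
    d=W[(np.hypot(W[:,0]-522,W[:,1]+78)<35)&(W[:,2]>24)&(W[:,2]<28.5)&(W[:,1]>-120)]
    c,rr=cv2.minEnclosingCircle(d[:,:2].astype(np.float32));print('  disc',len(d),c,rr)
E
```

```text
scene bench z -1.2755996621069698
 guides 574 ((525.2890014648438, -55.87724304199219), (310.3235168457031, 116.11940002441406), 85.74989318847656)
 shieldtop 125 ((534.6444702148438, 51.84640121459961), (105.42671203613281, 120.94364929199219), 86.86148834228516) [[471.3999938964844, 2.5], [592.0999755859375, -4.099999904632568], [597.9000244140625, 101.19999694824219], [477.1000061035156, 107.80000305175781]]
  knob 44 [ 518.5 -147.4] res 0.63 zmax 63.0
  lamp 174 [478.1 315.9] res 1.22 zmax 152.2
  stand 97 [479.1 316.1] res 1.24 zmax 152.2
  la1 107 [573.7 319. ] res 1.42 zmax 102.6
  la2 125 [484.2 219.4] res 1.02 zmax 102.6
  cup 419 [ 558.9 -318.6] res 1.02 zmax 84.1
  disc 135 (522.9722900390625, -76.7228012084961) 30.527606964111328
side bench z 1.2203841240141173
 guides 1758 ((524.85986328125, -54.48768615722656), (314.7300109863281, 118.98887634277344), 85.77481842041016)
 shieldtop 279 ((534.2037963867188, 51.48059844970703), (105.45846557617188, 121.1009521484375), 86.25724792480469) [[470.29998779296875, 2.799999952316284], [591.2000122070312, -5.099999904632568], [598.0999755859375, 100.0999984741211], [477.20001220703125, 108.0]]
  knob 84 [ 518.3 -146.5] res 0.65 zmax 64.9
  lamp 312 [469.4 293.3] res 3.73 zmax 152.7
  stand 174 [478.5 317.1] res 1.18 zmax 152.7
  la1 199 [566.9 303.2] res 2.94 zmax 104.9
  la2 235 [484.  220.5] res 1.19 zmax 106.0
  cup 911 [ 559.1 -317.8] res 1.25 zmax 86.0
  disc 242 (523.0465087890625, -73.88191223144531) 30.794004440307617
```

```bash
cat >> h.py <<'E'
from scipy.spatial.transform import Rotation as R
def conv(target,yaw_deg=None,pos=None,rot=None):
    s=read_state();p=s['position'] if pos is None else np.array(pos)
    M=R.from_quat(s['ee_rot']).as_matrix() if rot is None else rot
    d=M.T@(np.array(target)-p)/250
    out=d.round(4).tolist()
    if yaw_deg is not None:
        y0=np.degrees(np.arctan2(M[1,0],M[0,0]))
        out.append(round(-((yaw_deg-y0+180)%360-180)/45,4))
    return out
E
python3 - <<'E'
from h import *
W=cloud(load('scene','a')).reshape(-1,3);W=W[np.isfinite(W).all(1)]
a=np.array([250,572]);b=np.array([518,-147]);t=(b-a)/np.linalg.norm(b-a)
r=W[:,:2]-a;al=r@t;pe=abs(r@[-t[1],t[0]])
m=(al>100)&(al<900)&(pe<120)&(W[:,2]>120);print(W[m][:,:3].min(0),W[m].max(0),m.sum())
W2=W[(W[:,2]>170)&(W[:,0]<800)&(W[:,0]>250)&(W[:,1]<560)];print(W2[::40].round(0)[:20])
M=R.from_quat(read_state()['ee_rot']).as_matrix()
print(conv([365,263,240]),conv([365,263,240],-94.25))
E
```

```text
[464.20158781 296.79671715 120.59360559] [479.22055634 319.0042137  152.19733173] 50
[[252. 550. 588.]
 [278. 540. 580.]
 [279. 542. 571.]
 [274. 539. 563.]
 [272. 535. 555.]
 [265. 532. 548.]
 [266. 532. 539.]
 [264. 533. 530.]
 [265. 531. 522.]
 [266. 531. 513.]
 [267. 530. 504.]
 [269. 539. 494.]
 [266. 529. 487.]
 [264. 531. 477.]
 [266. 531. 468.]
 [277. 544. 456.]
 [284. 550. 445.]
 [259. 530. 438.]
 [270. 539. 426.]
 [255. 539. 414.]]
[0.917, 0.9497, 0.0196] [0.917, 0.9497, 0.0196, np.float64(1.57)]
```

Call:
{"name": "play_rows", "arguments": {"targets": [{"gripper": -1, "tx": 0.15, "ty": 0.16, "tz": 0, "spin": 0.15}, {"gripper": -1, "tx": 0.31, "ty": 0.32, "tz": 0, "spin": 0.3}, {"gripper": -1, "tx": 0.47, "ty": 0.48, "tz": 0.01, "spin": 0.45}, {"gripper": -1, "tx": 0.62, "ty": 0.64, "tz": 0.02, "spin": 0.6}, {"gripper": -1, "tx": 0.77, "ty": 0.8, "tz": 0.02, "spin": 0.7}, {"gripper": -1, "tx": 0.917, "ty": 0.95, "tz": 0.02, "spin": 0.8}]}}

```text
clock: 0.9
position: [365.3, 261.4, 240.2]
ee_rot: [0.867, -0.498, -0.0, 0.0]
contact_force: [0.8, 0.5, 0.1]
gripper_width: 85.4
```

```bash
python3 - <<'E'
from h import *
print(read_state()['position'],conv([512,-115,190],-94.25))
E
```

```text
[365.26336801 261.41638748 240.22731974] [1.5962, 0.2522, 0.201, np.float64(0.7672)]
```

Call:
{"name": "play_rows", "arguments": {"targets": [{"gripper": -1, "tx": 0.2, "ty": 0.03, "tz": 0.02, "spin": 0.2}, {"gripper": -1, "tx": 0.43, "ty": 0.06, "tz": 0.05, "spin": 0.4}, {"gripper": -1, "tx": 0.66, "ty": 0.1, "tz": 0.08, "spin": 0.6}, {"gripper": -1, "tx": 0.9, "ty": 0.14, "tz": 0.1, "spin": 0.767}]}}

```text
clock: 1.4
position: [449.0, 49.8, 215.1]
ee_rot: [-0.68, 0.733, 0.0, 0.0]
contact_force: [2.0, 0.2, 0.3]
gripper_width: 85.5
```

```bash
python3 - <<'E'
from h import *
print(read_state()['position'],conv([515,-125,190],-94.25))
E
```

```text
[449.02067195  49.7893344  215.12096994] [0.6773, -0.3159, 0.1004, np.float64(-0.0018)]
```

Call:
{"name": "play_rows", "arguments": {"targets": [{"gripper": -1, "tx": 0.2, "ty": -0.09, "tz": 0.03}, {"gripper": -1, "tx": 0.4, "ty": -0.19, "tz": 0.06}, {"gripper": -1, "tx": 0.6, "ty": -0.28, "tz": 0.09}, {"gripper": -1, "tx": 0.677, "ty": -0.316, "tz": 0.1}, {"gripper": -1, "tx": 0.677, "ty": -0.316, "tz": 0.1}]}}

```text
invalid input
```

```bash
python3 - <<'E'
from h import *
print(read_state()['position'],read_state()['joint_vel'].round(3))
g=grab('wrist','b')
print(proj(g,[518.4,-147,48]))
E
```

```text
[449.02067195  49.7893344  215.12096994] [-1.151  0.211  0.141  0.005  0.081  0.106]
[165.6439112  -43.09892423]
```

View pics/b_wrist.png

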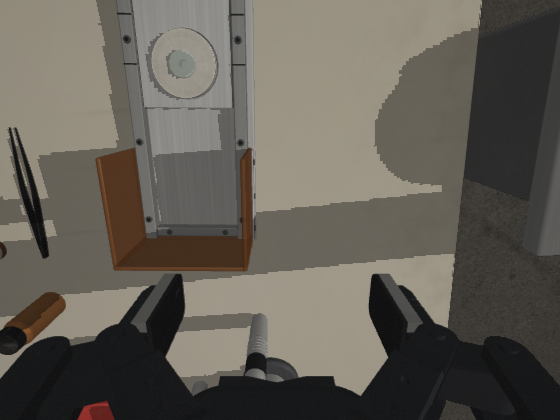

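The move was refused, probably because the rows had no spin. The wrist view shows the shield spanning (100–250, 150–270), with the window at (183,64).

```bash
python3 - <<'E'
from h import *
print(read_state()['position'],conv([515,-125,190],-94.25))
E
```

```text
[449.68947     44.53783746 214.24787569] [0.6531, -0.3184, 0.098, np.float64(-0.0143)]
```

Call:
{"name": "play_rows", "arguments": {"targets": [{"gripper": -1, "tx": 0.2, "ty": -0.09, "tz": 0.03, "spin": 0}, {"gripper": -1, "tx": 0.4, "ty": -0.19, "tz": 0.06, "spin": 0}, {"gripper": -1, "tx": 0.6, "ty": -0.28, "tz": 0.09, "spin": 0}, {"gripper": -1, "tx": 0.65, "ty": -0.32, "tz": 0.1, "spin": 0}, {"gripper": -1, "tx": 0.65, "ty": -0.32, "tz": 0.1, "spin": 0}]}}

```text
clock: 2.08
position: [517.0, -116.8, 189.6]
ee_rot: [-0.681, 0.733, 0.0, -0.0]
contact_force: [-0.8, 1.4, 0.8]
gripper_width: 85.1
```

```bash
python3 - <<'E'
from h import *
print(read_state()['position'],read_state()['joint_vel'].round(3))
g=grab('wrist','b2')
print(proj(g,[518.4,-147,48]),proj(g,[518.4,-147,62]))
E
```

```text
[ 516.98513306 -116.83252352  189.62140876] [ 0.037 -0.028 -0.02  -0.005 -0.003 -0.006]
[270.51256076 171.25166499] [270.25190032 174.46292021]
```

View pics/b2_wrist.png

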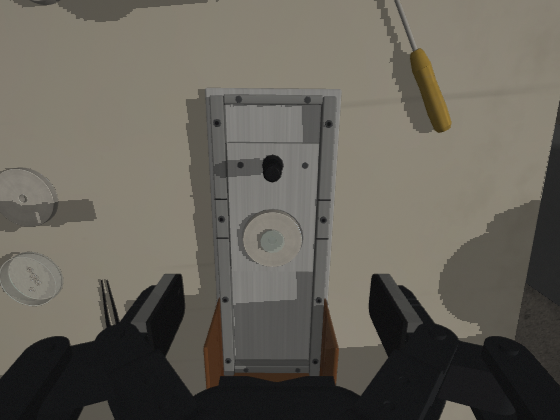

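The wrist view shows the whole station. The knob top is at (272,168), where I predicted (270,173), and the disc is at (272,239). I'll refine the measurement with this depth image.

```bash
python3 - <<'E'
from h import *
g=load('wrist','b2');crop(g,85,275,200,345,4,'c3')
W=cloud(g)
F=W.reshape(-1,3);F=F[np.isfinite(F).all(1)]
b=F[(abs(F[:,0]-525)<90)&(F[:,1]>-240)&(F[:,1]<60)]
gd=b[(b[:,2]>19.5)&(b[:,2]<24.5)]
r=cv2.minAreaRect(gd[:,:2].astype(np.float32));print('guide',r)
# centreline from rows of guide tops & direction
for y0 in range(-200,-20,20):
    s=gd[abs(gd[:,1]-y0)<4]; 
    if len(s): print(y0,s[:,0].min().round(1),s[:,0].max().round(1),((s[:,0].min()+s[:,0].max())/2).round(1))
k=b[(np.hypot(b[:,0]-518,b[:,1]+147)<16)&(b[:,2]>45)]
top=k[k[:,2]>56];print('knob',len(k),top.mean(0),k[:,2].max(),k[:,:2].min(0),k[:,:2].max(0))
w=b[(b[:,2]>28.3)&(b[:,2]<33)&(np.hypot(b[:,0]-523,b[:,1]+75)<35)];print('win',len(w),w.mean(0))
d=b[(b[:,2]>24.5)&(b[:,2]<33)&(np.hypot(b[:,0]-523,b[:,1]+75)<40)];print('disc',cv2.minEnclosingCircle(d[:,:2].astype(np.float32)))
print('bench',np.median(b[abs(b[:,2])<5,2]))
E
```

```text
guide ((524.1178588867188, -73.44010925292969), (273.6614990234375, 119.55072784423828), 86.74810028076172)
-200 457.1 568.4 512.8
-180 458.4 570.0 514.2
-160 460.6 571.6 516.1
-140 461.9 572.8 517.3
-120 464.2 574.4 519.3
-100 465.7 576.2 520.9
-80 467.0 577.6 522.3
-60 468.4 579.5 524.0
-40 469.9 580.9 525.4
knob 463 [ 520.97901303 -145.21531118  128.9229868 ] 269.9961857841944 [ 509.34099836 -155.83660448] [ 531.30450047 -136.96061949]
win 435 [522.84568028 -75.63991928  30.12777746]
disc ((522.8462524414062, -75.13001251220703), 29.13224220275879)
bench 0.18300376877283497
```

View pics/c3.png

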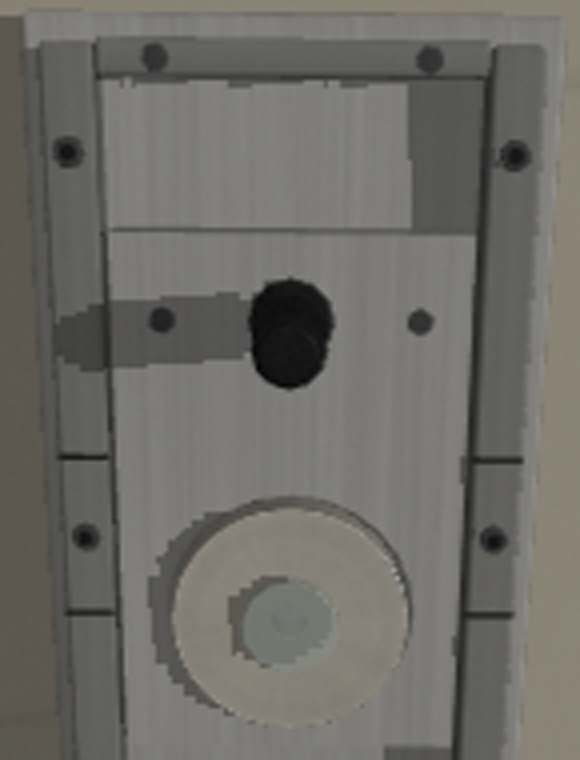

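```bash
python3 - <<'E'
from h import *
print(read_state()['position'],conv([517.2,-147.8,46],-94.5),conv([517.2,-147.8,95],-94.5))
E
```

```text
[ 516.73399971 -116.03791384  189.98032302] [0.1267, -0.0115, 0.5759, np.float64(0.008)] [0.1267, -0.0114, 0.3799, np.float64(0.008)]
```

Call:
{"name": "play_rows", "arguments": {"targets": [{"gripper": -1, "tx": 0.12, "ty": -0.011, "tz": 0.1, "spin": 0.008}, {"gripper": -1, "tx": 0.127, "ty": -0.0115, "tz": 0.3, "spin": 0.008}, {"gripper": -1, "tx": 0.127, "ty": -0.0115, "tz": 0.45, "spin": 0.008}, {"gripper": -1, "tx": 0.127, "ty": -0.0115, "tz": 0.55, "spin": 0.008}, {"gripper": -1, "tx": 0.127, "ty": -0.0115, "tz": 0.576, "spin": 0.008}, {"gripper": -1, "tx": 0.127, "ty": -0.0115, "tz": 0.576, "spin": 0.008}]}}

```text
clock: 2.88
position: [518.0, -147.3, 47.0]
ee_rot: [-0.68, 0.734, -0.0, 0.0]
contact_force: [-0.9, -0.5, -0.7]
gripper_width: 85.3
```

```bash
python3 - <<'E'
from h import *
s=read_state();print(s['position'],s['contact_force'],s['joint_vel'].round(3))
g=grab('wrist','b3')
E
```

```text
[ 518.00471531 -147.26447407   46.99457653] [-0.93714885 -0.52050288 -0.7194169 ] [-0.007 -0.019  0.017  0.004 -0.     0.   ]
```

View pics/b3_wrist.png

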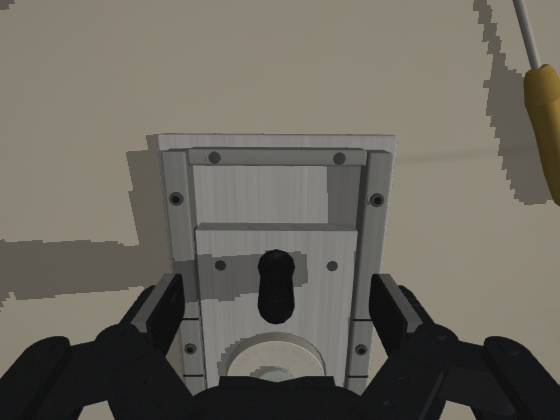

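The knob, at (276,285), sits centred between the pads at (165,310) and (390,310). Closing the gripper.

Call:
{"name": "play_rows", "arguments": {"targets": [{"gripper": 0.3, "tx": 0, "ty": 0, "tz": 0, "spin": 0}, {"gripper": 1, "tx": 0, "ty": 0, "tz": 0, "spin": 0}, {"gripper": 1, "tx": 0, "ty": 0, "tz": 0, "spin": 0}, {"gripper": 1, "tx": 0, "ty": 0, "tz": 0, "spin": 0}, {"gripper": 1, "tx": 0, "ty": 0, "tz": 0, "spin": 0}, {"gripper": 1, "tx": 0, "ty": 0, "tz": 0, "spin": 0}]}}

```text
clock: 3.68
position: [517.8, -148.2, 46.7]
ee_rot: [-0.679, 0.734, -0.0, 0.0]
contact_force: [-1.1, -0.0, 5.1]
gripper_width: 14.1
```

```bash
python3 - <<'E'
from h import *
s=read_state();print(s['position'],s['contact_force'],s['gripper_width'])
th=np.radians(85.5);t=np.array([np.cos(th),np.sin(th),0])
print([conv(s['position']+t*d) for d in (40,100,118,122)])
E
```

```text
[ 517.7958711  -148.22899155   46.72973664] [-1.06563808 -0.01776342  5.07611032] 14.100829196268055
[[-0.16, -0.0001, -0.0], [-0.4, -0.0002, -0.0001], [-0.472, -0.0003, -0.0001], [-0.488, -0.0003, -0.0001]]
```

Call:
{"name": "play_rows", "arguments": {"targets": [{"gripper": 1, "tx": -0.02, "ty": 0, "tz": 0, "spin": 0}, {"gripper": 1, "tx": -0.05, "ty": 0, "tz": 0, "spin": 0}, {"gripper": 1, "tx": -0.09, "ty": 0, "tz": 0, "spin": 0}, {"gripper": 1, "tx": -0.13, "ty": 0, "tz": 0, "spin": 0}, {"gripper": 1, "tx": -0.17, "ty": 0, "tz": 0, "spin": 0}, {"gripper": 1, "tx": -0.21, "ty": 0, "tz": 0, "spin": 0}, {"gripper": 1, "tx": -0.25, "ty": 0, "tz": 0, "spin": 0}, {"gripper": 1, "tx": -0.29, "ty": 0, "tz": 0, "spin": 0}, {"gripper": 1, "tx": -0.33, "ty": 0, "tz": 0, "spin": 0}, {"gripper": 1, "tx": -0.37, "ty": 0, "tz": 0, "spin": 0}, {"gripper": 1, "tx": -0.4, "ty": 0, "tz": 0, "spin": 0}, {"gripper": 1, "tx": -0.42, "ty": 0, "tz": 0, "spin": 0}]}}

```text
clock: 5.18
position: [525.7, -44.2, 46.7]
ee_rot: [-0.679, 0.734, -0.0, -0.001]
contact_force: [-1.1, -6.3, 5.8]
gripper_width: 13.9
```

```bash
python3 - <<'E'
from h import *
s=read_state();print(s['position'],s['contact_force'],s['gripper_width'],s['wrist_torque'])
print(np.hypot(*(s['position'][:2]-[517.8,-148.2])))
g=grab('scene','d');crop(g,190,300,220,320,6,'d1')
g=grab('wrist','d')
E
```

```text
[525.67193344 -44.20344898  46.71420697] [-1.12761079 -6.28633605  5.79434571] 13.91567299404098 [-1.82173737  0.06596802  0.05693919]
104.2940552524581
```

View pics/d1.png

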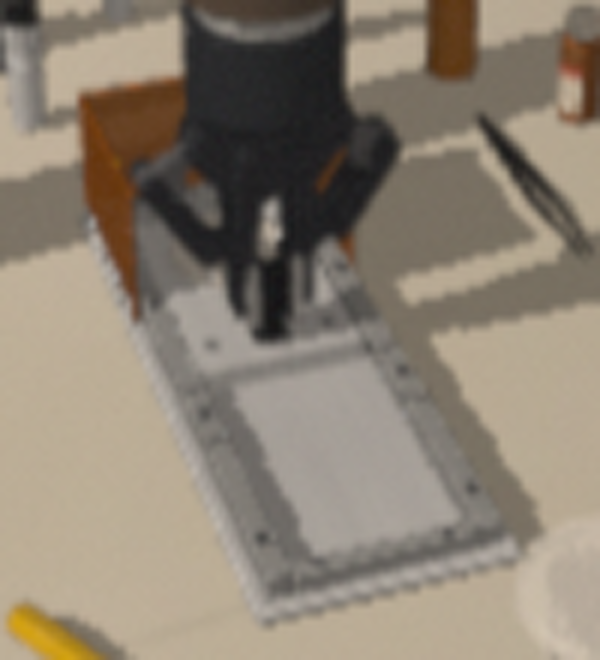

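The carrier followed the gripper for about 104 mm with only 6 N of drag. Now I creep towards the stop.

Call:
{"name": "play_rows", "arguments": {"targets": [{"gripper": 1, "tx": -0.015, "ty": 0, "tz": 0, "spin": 0}, {"gripper": 1, "tx": -0.03, "ty": 0, "tz": 0, "spin": 0}, {"gripper": 1, "tx": -0.04, "ty": 0, "tz": 0, "spin": 0}, {"gripper": 1, "tx": -0.05, "ty": 0, "tz": 0, "spin": 0}]}}

```text
clock: 5.78
position: [526.6, -32.0, 46.7]
ee_rot: [-0.679, 0.734, -0.0, -0.001]
contact_force: [-0.0, -7.0, 5.5]
gripper_width: 13.7
```

Call:
{"name": "play_rows", "arguments": {"targets": [{"gripper": 1, "tx": -0.006, "ty": 0, "tz": 0, "spin": 0}, {"gripper": 1, "tx": -0.008, "ty": 0, "tz": 0, "spin": 0}]}}

```text
clock: 6.02
position: [526.7, -30.1, 46.7]
ee_rot: [-0.679, 0.734, -0.0, -0.001]
contact_force: [-0.1, -7.4, 5.3]
gripper_width: 14.1
```

Call:
{"name": "play_rows", "arguments": {"targets": [{"gripper": 1, "tx": -0.006, "ty": 0, "tz": 0, "spin": 0}, {"gripper": 1, "tx": -0.008, "ty": 0, "tz": 0, "spin": 0}]}}

```text
clock: 6.28
position: [526.9, -28.1, 46.7]
ee_rot: [-0.679, 0.734, -0.0, -0.001]
contact_force: [-0.3, -5.8, 5.5]
gripper_width: 14.3
```

Call:
{"name": "play_rows", "arguments": {"targets": [{"gripper": 1, "tx": -0.004, "ty": 0, "tz": 0, "spin": 0}, {"gripper": 1, "tx": -0.006, "ty": 0, "tz": 0, "spin": 0}]}}

```text
clock: 6.52
position: [527.0, -26.7, 46.7]
ee_rot: [-0.679, 0.734, -0.0, -0.001]
contact_force: [-0.8, -7.3, 6.0]
gripper_width: 14.2
```

Call:
{"name": "play_rows", "arguments": {"targets": [{"gripper": 1, "tx": -0.004, "ty": 0, "tz": 0, "spin": 0}, {"gripper": 1, "tx": -0.006, "ty": 0, "tz": 0, "spin": 0}]}}

```text
clock: 6.78
position: [526.9, -26.3, 46.7]
ee_rot: [-0.679, 0.734, -0.001, -0.002]
contact_force: [1.8, -13.0, 4.2]
gripper_width: 14.0
```

Call:
{"name": "play_rows", "arguments": {"targets": [{"gripper": 1, "tx": -0.004, "ty": 0, "tz": 0, "spin": 0}, {"gripper": 1, "tx": -0.006, "ty": 0, "tz": 0, "spin": 0}]}}

```text
clock: 7.02
position: [526.9, -26.0, 46.7]
ee_rot: [-0.679, 0.734, -0.001, -0.002]
contact_force: [2.1, -19.9, 4.8]
gripper_width: 14.1
```

The force climbed to 20 N while the position stalled at 122 mm of travel, which matches the expected 122 mm, so the carrier is home. Release and rise.

Call:
{"name": "play_rows", "arguments": {"targets": [{"gripper": 0, "tx": 0, "ty": 0, "tz": 0, "spin": 0}, {"gripper": -1, "tx": 0, "ty": 0, "tz": 0, "spin": 0}, {"gripper": -1, "tx": 0, "ty": 0, "tz": 0, "spin": 0}, {"gripper": -1, "tx": 0, "ty": 0, "tz": 0, "spin": 0}, {"gripper": -1, "tx": 0, "ty": 0, "tz": 0, "spin": 0}, {"gripper": -1, "tx": 0, "ty": 0, "tz": -0.1, "spin": 0}, {"gripper": -1, "tx": 0, "ty": 0, "tz": -0.35, "spin": 0}, {"gripper": -1, "tx": 0, "ty": 0, "tz": -0.6, "spin": 0}, {"gripper": -1, "tx": 0, "ty": 0, "tz": -0.8, "spin": 0}, {"gripper": -1, "tx": 0, "ty": 0, "tz": -0.9, "spin": 0}, {"gripper": -1, "tx": 0, "ty": 0, "tz": -0.9, "spin": 0}]}}

```text
clock: 8.4
position: [528.2, -22.2, 273.6]
ee_rot: [-0.679, 0.734, -0.001, 0.002]
contact_force: [-0.1, 1.6, -0.1]
gripper_width: 85.7
```

```bash
python3 - <<'E'
from h import *
s=read_state();print(s['position'],s['contact_force'],s['gripper_width'],s['joint_vel'].round(3))
g=grab('wrist','e');grab('scene','e')
print(conv([478.8,300,232],-94.5))
E
```

```text
[528.22691635 -22.21727392 273.56010833] [-0.13503302  1.55734662 -0.0645958 ] 85.66510412135727 [ 0.     0.039 -0.07  -0.024  0.014  0.   ]
[-1.2707, 0.2915, 0.1539, np.float64(0.0004)]
```

View pics/e_wrist.png

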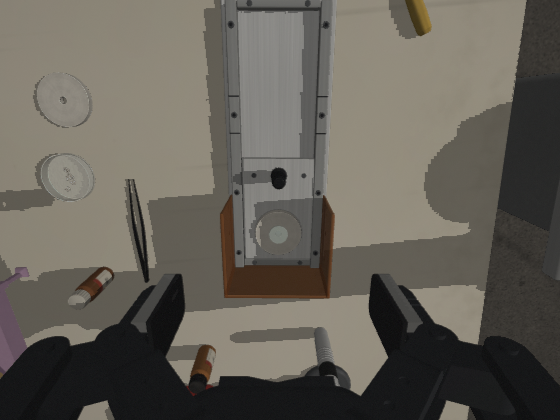

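```bash
python3 - <<'E'
from h import *
g=load('wrist','e');crop(g,140,310,210,345,5,'e1')
F=cloud(g).reshape(-1,3);F=F[np.isfinite(F).all(1)]
b=F[(abs(F[:,0]-525)<90)&(F[:,1]>-240)&(F[:,1]<130)]
c0=np.array([532,47])
d=b[(b[:,2]>24)&(b[:,2]<34)&(np.hypot(*(b[:,:2]-c0).T)<36)];print('disc',len(d),cv2.minEnclosingCircle(d[:,:2].astype(np.float32)))
w=b[(b[:,2]>28.2)&(b[:,2]<34)&(np.hypot(*(b[:,:2]-c0).T)<20)];print('win',len(w),w.mean(0),cv2.minEnclosingCircle(w[:,:2].astype(np.float32)))
sh=b[(b[:,2]>83)&(b[:,2]<93)&(b[:,1]>-20)&(b[:,1]<125)];r=cv2.minAreaRect(sh[:,:2].astype(np.float32));print('sh',len(sh),r,cv2.boxPoints(r).round(1).tolist())
gd=b[(b[:,2]>20)&(b[:,2]<24.5)]
ys=np.arange(-150,-10,10);c=[]
for y in ys:
    s=gd[abs(gd[:,1]-y)<3]; c.append((s[:,0].min()+s[:,0].max())/2)
print('line',np.polyfit(ys,c,1),np.polyval(np.polyfit(ys,c,1),47))
E
```

```text
disc 1553 ((531.4817504882812, 46.41240310668945), 29.14828109741211)
win 264 [531.5153069   46.13118141  30.17521907] ((532.4136962890625, 43.644134521484375), 14.544978141784668)
sh 1213 ((533.1171264648438, 50.22591018676758), (100.12638854980469, 119.25404357910156), 85.41770935058594) [[469.70001220703125, 5.099999904632568], [588.5999755859375, -4.400000095367432], [596.5999755859375, 95.4000015258789], [477.70001220703125, 104.9000015258789]]
line [8.19061718e-02 5.29011743e+02] 532.8613327495336
```

View pics/e1.png

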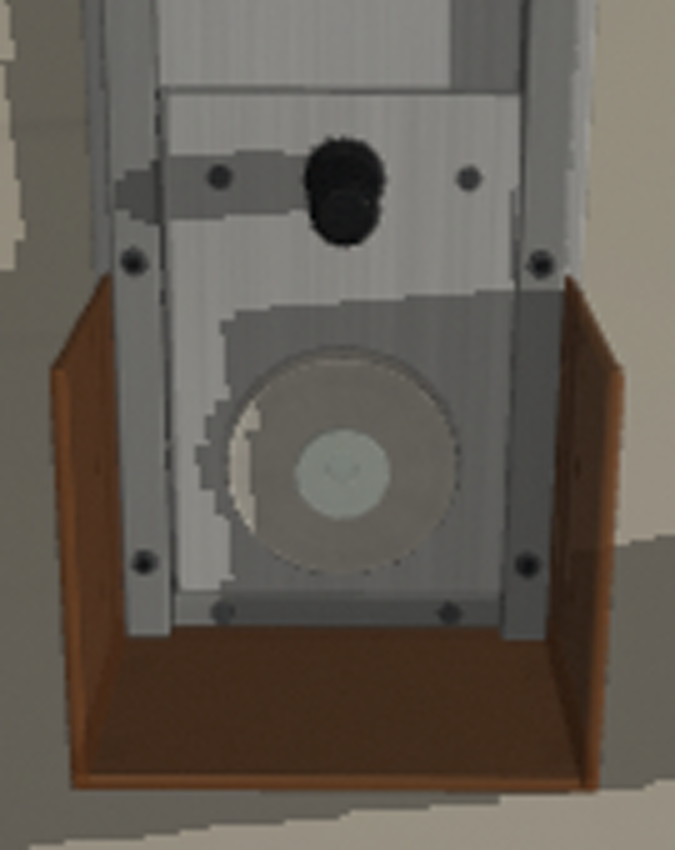

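The carrier edge meets the stop bar at crop row 590, and the disc is centred at about (532,47) with the window on it. Next, the lamp.

Call:
{"name": "play_rows", "arguments": {"targets": [{"gripper": -1, "tx": -0.2, "ty": 0.04, "tz": 0.02, "spin": 0}, {"gripper": -1, "tx": -0.43, "ty": 0.1, "tz": 0.04, "spin": 0}, {"gripper": -1, "tx": -0.66, "ty": 0.16, "tz": 0.06, "spin": 0}, {"gripper": -1, "tx": -0.88, "ty": 0.22, "tz": 0.07, "spin": 0}, {"gripper": -1, "tx": -1.0, "ty": 0.29, "tz": 0.075, "spin": 0}]}}

```text
clock: 9.12
position: [473.3, 234.3, 250.0]
ee_rot: [-0.68, 0.734, 0.0, -0.002]
contact_force: [0.8, -0.3, 0.4]
gripper_width: 85.4
```

```bash
python3 - <<'E'
from h import *
print(read_state()['position'],conv([478.8,316,255],-94.5))
E
```

```text
[473.3100197  234.33981164 249.95120112] [-0.3273, 0.0031, -0.0212, np.float64(0.0029)]
```

Call:
{"name": "play_rows", "arguments": {"targets": [{"gripper": -1, "tx": -0.16, "ty": 0.0, "tz": -0.01, "spin": 0}, {"gripper": -1, "tx": -0.28, "ty": 0.0, "tz": -0.02, "spin": 0}, {"gripper": -1, "tx": -0.32, "ty": 0.003, "tz": -0.02, "spin": 0}, {"gripper": -1, "tx": -0.32, "ty": 0.003, "tz": -0.02, "spin": 0}]}}

```text
clock: 9.62
position: [479.5, 311.9, 255.9]
ee_rot: [-0.679, 0.734, -0.0, -0.002]
contact_force: [0.8, -0.5, -1.1]
gripper_width: 85.3
```

```bash
python3 - <<'E'
from h import *
s=read_state();print(s['position'],s['joint_vel'].round(3))
g=grab('wrist','f');s=read_state()
F=cloud(g).reshape(-1,3);F=F[np.isfinite(F).all(1)]
b=F[np.hypot(F[:,0]-478.8,F[:,1]-316)<45]
for z0,z1 in((147,155),(105,146),(46,54),(8,13)):
    t=b[(b[:,2]>z0)&(b[:,2]<z1)];
    if len(t)>3: print(z0,z1,len(t),t.mean(0).round(1),cv2.minEnclosingCircle(t[:,:2].astype(np.float32)))
print(proj(g,[478.8,316,150]),proj(g,[478.8,316,50]))
E
```

```text
[479.53480067 311.92469329 255.87068207] [-0.017 -0.021 -0.008  0.001 -0.002  0.003]
147 155 763 [476.3 314.7 150.5] ((476.19232177734375, 315.61163330078125), 12.799551963806152)
105 146 556 [475.9 305.2 130.6] ((476.25042724609375, 315.123291015625), 14.880119323730469)
46 54 300 [475.9 305.9  49.8] ((476.20819091796875, 315.367431640625), 20.362546920776367)
8 13 1492 [475.7 305.1  10. ] ((476.2782287597656, 315.2195739746094), 37.27405548095703)
[275.91792662 223.6230005 ] [275.74139582 192.11974861]
```

View pics/f_wrist.png

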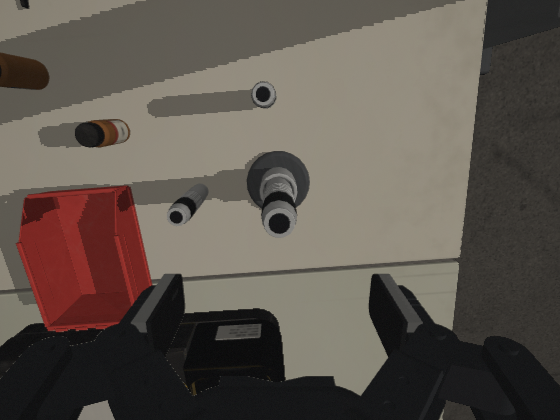

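The wrist view shows the stand lamp upright with its top at (279,221). The look-alikes at (183,213) and (263,94) stay well clear of the jaws.

```bash
python3 - <<'E'
from h import *
F=cloud(load('wrist','f')).reshape(-1,3);F=F[np.isfinite(F).all(1)]
b=F[(abs(F[:,0]-477)<75)&(abs(F[:,1]-315)<70)&(np.hypot(F[:,0]-476,F[:,1]-315)>25)&(F[:,2]>60)&(F[:,2]<200)]
print(len(b), b.min(0) if len(b) else '', b.max(0) if len(b) else '')
print(conv([476.7,315.5,115],-94.5))
E
```

```text
0  
[-0.0166, 0.0119, 0.5652, np.float64(0.0004)]
```

Call:
{"name": "play_rows", "arguments": {"targets": [{"gripper": -1, "tx": -0.0166, "ty": 0.012, "tz": 0.03, "spin": 0}, {"gripper": -1, "tx": -0.0166, "ty": 0.012, "tz": 0.2, "spin": 0}, {"gripper": -1, "tx": -0.0166, "ty": 0.012, "tz": 0.38, "spin": 0}, {"gripper": -1, "tx": -0.0166, "ty": 0.012, "tz": 0.5, "spin": 0}, {"gripper": -1, "tx": -0.0166, "ty": 0.012, "tz": 0.56, "spin": 0}, {"gripper": -1, "tx": -0.0166, "ty": 0.012, "tz": 0.565, "spin": 0}, {"gripper": -1, "tx": -0.0166, "ty": 0.012, "tz": 0.565, "spin": 0}]}}

```text
clock: 10.55
position: [478.1, 317.1, 117.6]
ee_rot: [-0.679, 0.734, -0.0, 0.001]
contact_force: [1.1, -1.3, -0.3]
gripper_width: 85.5
```

```bash
python3 - <<'E'
from h import *
s=read_state();print(s['position'],s['contact_force'])
grab('wrist','f2')
E
```

```text
[478.11739823 317.05246559 117.55806483] [ 1.05787894 -1.32610784 -0.34145862]
```

View pics/f2_wrist.png

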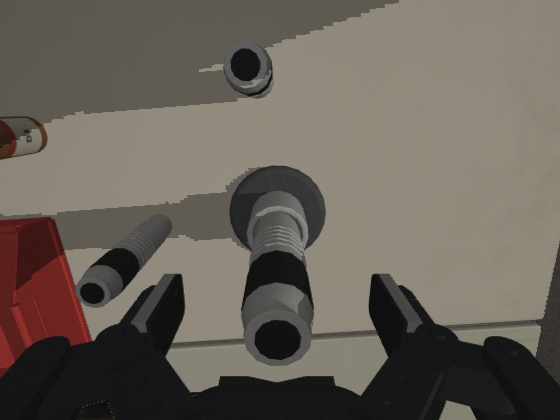

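The lamp body at (278,290) is centred between the pads. I nudge 1 mm and close.

Call:
{"name": "play_rows", "arguments": {"targets": [{"gripper": -1, "tx": 0.004, "ty": 0.003, "tz": 0.004, "spin": 0}, {"gripper": 0.2, "tx": 0.004, "ty": 0.003, "tz": 0.004, "spin": 0}, {"gripper": 1, "tx": 0.004, "ty": 0.003, "tz": 0.004, "spin": 0}, {"gripper": 1, "tx": 0.004, "ty": 0.003, "tz": 0.004, "spin": 0}, {"gripper": 1, "tx": 0.004, "ty": 0.003, "tz": 0.004, "spin": 0}, {"gripper": 1, "tx": 0.004, "ty": 0.003, "tz": 0.004, "spin": 0}, {"gripper": 1, "tx": 0.004, "ty": 0.003, "tz": 0.004, "spin": 0}, {"gripper": 1, "tx": 0.004, "ty": 0.003, "tz": 0.004, "spin": 0}]}}

```text
clock: 11.6
position: [476.9, 315.8, 115.6]
ee_rot: [-0.679, 0.734, -0.0, 0.0]
contact_force: [0.6, -0.5, 2.7]
gripper_width: 28.8
```

```bash
python3 - <<'E'
from h import *
s=read_state();print(s['position'],s['contact_force'],s['wrist_torque'],s['gripper_width'])
E
```

```text
[476.87044229 315.82168591 115.55868216] [ 0.57791666 -0.47511812  2.66287356] [-0.06276884 -0.33408903 -0.03291083] 28.80744444636574
```

Call:
{"name": "play_rows", "arguments": {"targets": [{"gripper": 1, "tx": 0, "ty": 0, "tz": -0.03, "spin": 0}, {"gripper": 1, "tx": 0, "ty": 0, "tz": -0.1, "spin": 0}, {"gripper": 1, "tx": 0, "ty": 0, "tz": -0.2, "spin": 0}, {"gripper": 1, "tx": 0, "ty": 0, "tz": -0.32, "spin": 0}, {"gripper": 1, "tx": 0, "ty": 0, "tz": -0.44, "spin": 0}, {"gripper": 1, "tx": 0, "ty": 0, "tz": -0.52, "spin": 0}, {"gripper": 1, "tx": 0, "ty": 0, "tz": -0.56, "spin": 0}, {"gripper": 1, "tx": 0, "ty": 0, "tz": -0.56, "spin": 0}]}}

```text
clock: 12.6
position: [476.3, 315.6, 255.2]
ee_rot: [-0.679, 0.734, 0.0, -0.0]
contact_force: [-0.2, 0.2, -3.2]
gripper_width: 28.5
```

```bash
python3 - <<'E'
from h import *
s=read_state();print(s['position'],s['contact_force'],s['wrist_torque'],s['gripper_width'])
g=grab('side','h');p=proj(g,s['position']);print(p)
u,v=map(int,p);crop(g,max(v-70,0),v+130,u-80,u+80,4,'h1')
print(conv([532,46.7,256],-94.5))
E
```

```text
[476.3053755  315.55869656 255.24359094] [-0.1859708   0.19786704 -3.21766906] [-0.0135931  -0.00888125  0.01347789] 28.518861527963164
[178.48321463 110.16809083]
[1.0537, -0.3072, -0.0058, np.float64(0.0004)]
```

View pics/h1.png

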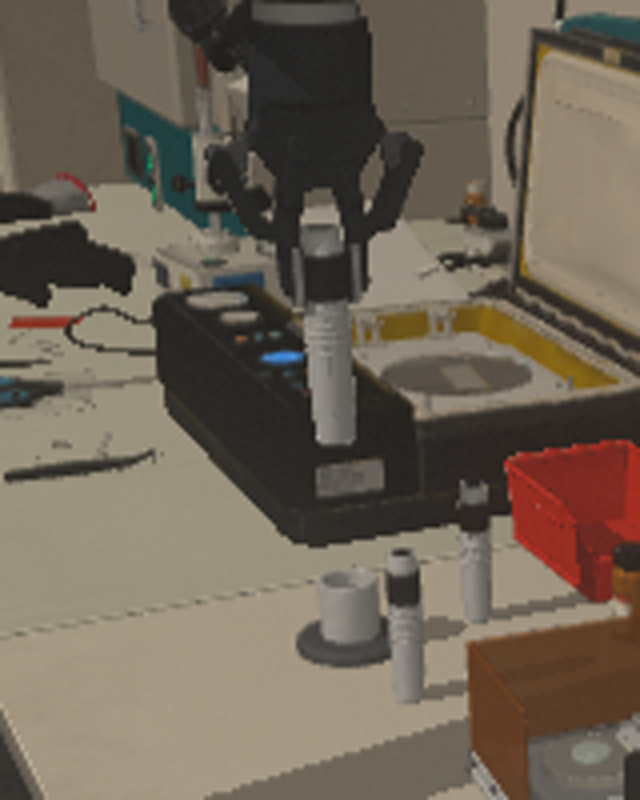

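The lamp is out of the stand, upright in the jaws, with its nose at crop (333,440). Now I carry it over.

Call:
{"name": "play_rows", "arguments": {"targets": [{"gripper": 1, "tx": 0.05, "ty": -0.015, "tz": 0, "spin": 0}, {"gripper": 1, "tx": 0.15, "ty": -0.045, "tz": 0, "spin": 0}, {"gripper": 1, "tx": 0.27, "ty": -0.08, "tz": 0, "spin": 0}, {"gripper": 1, "tx": 0.4, "ty": -0.12, "tz": 0, "spin": 0}, {"gripper": 1, "tx": 0.53, "ty": -0.155, "tz": 0, "spin": 0}, {"gripper": 1, "tx": 0.66, "ty": -0.195, "tz": 0, "spin": 0}, {"gripper": 1, "tx": 0.79, "ty": -0.23, "tz": 0, "spin": 0}, {"gripper": 1, "tx": 0.9, "ty": -0.265, "tz": 0, "spin": 0}, {"gripper": 1, "tx": 0.97, "ty": -0.29, "tz": 0, "spin": 0}, {"gripper": 1, "tx": 1.0, "ty": -0.307, "tz": 0, "spin": 0}, {"gripper": 1, "tx": 1.0, "ty": -0.307, "tz": 0, "spin": 0}]}}

```text
clock: 14.02
position: [533.8, 60.3, 255.0]
ee_rot: [-0.679, 0.734, 0.0, -0.0]
contact_force: [-0.6, 0.1, -2.2]
gripper_width: 28.6
```

```bash
python3 - <<'E'
from h import *
s=read_state();print(s['position'],s['contact_force'],s['gripper_width'],conv([532,46.7,256],-94.5))
E
```

```text
[533.76732927  60.27439352 255.02956139] [-0.64625543  0.07333519 -2.18398929] 28.582237284038367 [0.0547, 0.0028, -0.0039, np.float64(-0.0)]
```

Call:
{"name": "play_rows", "arguments": {"targets": [{"gripper": 1, "tx": 0.03, "ty": 0.001, "tz": 0, "spin": 0}, {"gripper": 1, "tx": 0.055, "ty": 0.003, "tz": 0.03, "spin": 0}, {"gripper": 1, "tx": 0.055, "ty": 0.003, "tz": 0.1, "spin": 0}, {"gripper": 1, "tx": 0.055, "ty": 0.003, "tz": 0.17, "spin": 0}, {"gripper": 1, "tx": 0.055, "ty": 0.003, "tz": 0.2, "spin": 0}, {"gripper": 1, "tx": 0.055, "ty": 0.003, "tz": 0.2, "spin": 0}]}}

```text
clock: 14.78
position: [531.6, 46.7, 204.8]
ee_rot: [-0.679, 0.734, 0.0, -0.001]
contact_force: [0.1, -0.2, -2.5]
gripper_width: 28.4
```

```bash
python3 - <<'E'
from h import *
s=read_state();print(s['position'],s['contact_force'],s['gripper_width'])
gs=grab('scene','i');crop(gs,140,270,200,320,6,'i_sc')
gd=grab('side','i');crop(gd,120,290,190,330,4,'i_sd')
gw=grab('wrist','i')
from scipy.optimize import least_squares
for n,g in(('scene',gs),('side',gd),('wrist',gw)):
    F=cloud(g).reshape(-1,3);F=F[np.isfinite(F).all(1)]
    for z0,z1 in ((104,125),(125,180),(185,225)):
        P=F[(np.hypot(F[:,0]-532,F[:,1]-47)<24)&(F[:,2]>z0)&(F[:,2]<z1)]
        if len(P)<15: continue
        r=13.5 if z1==125 else 14.75
        q=least_squares(lambda p:np.hypot(P[:,0]-p[0],P[:,1]-p[1])-r,[532,50],loss='soft_l1');print(n,z0,z1,len(P),q.x.round(1),np.median(abs(q.fun)).round(2))
    P=F[(np.hypot(F[:,0]-532,F[:,1]-47)<22)&(F[:,2]>60)];print(n,P[:,2].min() if len(P) else '')
E
```

```text
[531.55360502  46.71920126 204.83675924] [ 0.0752571  -0.18597303 -2.50430923] 28.425416397948013
scene 104 125 52 [532.2  46.6] 0.79
scene 125 180 159 [532.5  47.2] 0.93
scene 185 225 173 [532.   45.7] 1.61
scene 98.13216803923797
side 104 125 96 [533.   48.4] 0.91
side 125 180 282 [533.   48.4] 0.94
side 185 225 299 [532.2  47.1] 1.6
side 100.07709594776935
wrist 104 125 228 [531.6  47. ] 0.18
wrist 125 180 1318 [531.5  47.3] 0.25
wrist 185 225 3845 [531.4  46.7] 0.57
wrist 103.01791784969276
```

View pics/i_sd.png

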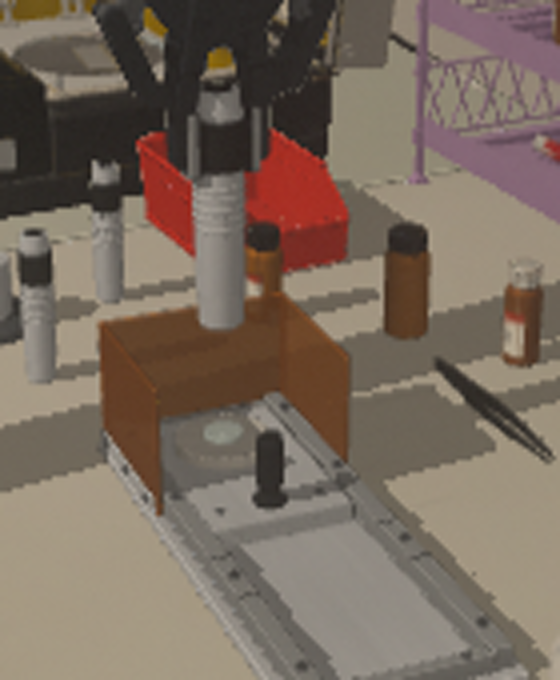

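View pics/i_wrist.png

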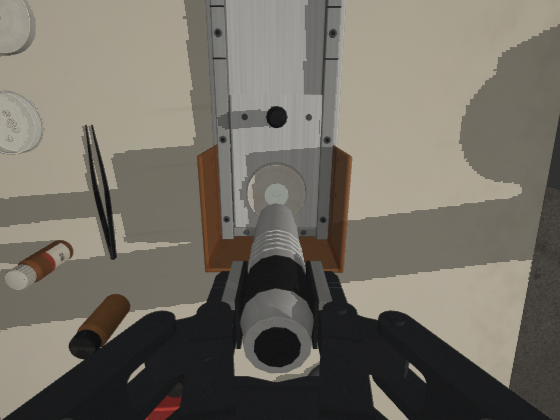

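The lamp hangs upright over the shield opening. Next I compare lamp and disc within each camera, which cancels calibration bias.

```bash
python3 - <<'E'
from h import *
for n in('scene','side','wrist'):
  for tag in('e','i'):
    try: g=load(n,tag)
    except Exception: continue
    W=cloud(g);F=W.reshape(-1,3);F=F[np.isfinite(F).all(1)]
    d=F[(np.hypot(F[:,0]-532,F[:,1]-47)<38)&(F[:,2]>23.5)&(F[:,2]<33)]
    w=F[(np.hypot(F[:,0]-532,F[:,1]-47)<20)&(F[:,2]>15)&(F[:,2]<36)]
    if len(d)>10: print(n,tag,len(d),cv2.minEnclosingCircle(d[:,:2].astype(np.float32)),'win z',np.percentile(w[:,2],[50,90,97]).round(1))
g=load('wrist','i');d=g['depth']
crop(g,150,270,215,340,6,'i_w')
F=cloud(g).reshape(-1,3);F=F[np.isfinite(F).all(1)]
P=F[(np.hypot(F[:,0]-532,F[:,1]-47)<18)&(F[:,2]>80)&(F[:,2]<110)];print(np.percentile(P[:,2],[0,1,5]))
E
```

```text
scene e 116 ((532.4539184570312, 45.41635513305664), 29.927425384521484) win z [25.2 29.4 31.1]
scene i 125 ((532.5353393554688, 45.55605697631836), 29.584945678710938) win z [25.5 29.  29.5]
side i 229 ((533.237060546875, 48.729278564453125), 34.38323211669922) win z [28.2 31.2 32.5]
wrist e 1563 ((531.4732055664062, 46.506534576416016), 29.23265838623047) win z [26.7 30.6 31.2]
wrist i 2159 ((531.6119995117188, 46.6402702331543), 29.029033660888672) win z [27.  30.5 31.1]
[103.01791785 103.03476118 103.93475983]
```

View pics/i_w.png

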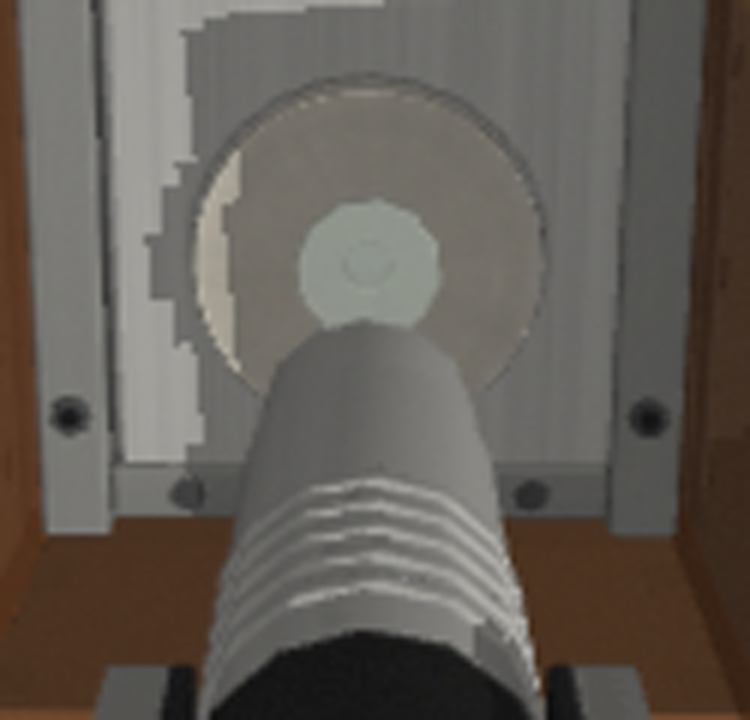

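```bash
python3 - <<'E'
from h import *
for tag,zt,c in(('f',150,(476.3,315.5)),('i',240,(531.6,47))):
    F=cloud(load('wrist',tag)).reshape(-1,3);F=F[np.isfinite(F).all(1)]
    P=F[(np.hypot(F[:,0]-c[0],F[:,1]-c[1])<14)&(abs(F[:,2]-zt)<8)]
    h=np.histogram(P[:,2],bins=np.arange(zt-8,zt+8.5,1));print(h[0])
E
```

```text
[ 30  16   9  11  10  11  28 169 302 230  22   1   0   0   0   0]
[ 187  135  114  111  103  109  114  369 1319 1211  252    2    0    0
    0    0]
```

Relative to its top face the nose is at about 100 mm, against 99.3 from kinematics. I lower it 55 mm slowly.

Call:
{"name": "play_rows", "arguments": {"targets": [{"gripper": 1, "tx": 0.001, "ty": 0, "tz": 0.02, "spin": 0}, {"gripper": 1, "tx": 0.001, "ty": 0, "tz": 0.06, "spin": 0}, {"gripper": 1, "tx": 0.001, "ty": 0, "tz": 0.1, "spin": 0}, {"gripper": 1, "tx": 0.001, "ty": 0, "tz": 0.14, "spin": 0}, {"gripper": 1, "tx": 0.001, "ty": 0, "tz": 0.17, "spin": 0}, {"gripper": 1, "tx": 0.001, "ty": 0, "tz": 0.2, "spin": 0}, {"gripper": 1, "tx": 0.001, "ty": 0, "tz": 0.215, "spin": 0}, {"gripper": 1, "tx": 0.001, "ty": 0, "tz": 0.219, "spin": 0}, {"gripper": 1, "tx": 0.001, "ty": 0, "tz": 0.219, "spin": 0}, {"gripper": 1, "tx": 0.001, "ty": 0, "tz": 0.219, "spin": 0}]}}

```text
clock: 16.18
position: [532.0, 46.6, 150.9]
ee_rot: [-0.679, 0.734, -0.0, 0.0]
contact_force: [1.2, 0.0, -2.1]
gripper_width: 28.5
```

```bash
python3 - <<'E'
from h import *
from scipy.optimize import least_squares
s=read_state();print(s['position'],s['contact_force'],s['gripper_width'],s['joint_vel'].round(3))
for n in('scene','side','wrist'):
    g=grab(n,'j')
    if n!='wrist': crop(g,150,290,200,320,5,'j_'+n)
    F=cloud(g).reshape(-1,3);F=F[np.isfinite(F).all(1)]
    for z0,z1 in ((50,66),(70,100),(100,125)):
        P=F[(np.hypot(F[:,0]-532,F[:,1]-47)<22)&(F[:,2]>z0)&(F[:,2]<z1)]
        if len(P)<15: continue
        r=13.5 if z1==66 else 14.75
        q=least_squares(lambda p:np.hypot(P[:,0]-p[0],P[:,1]-p[1])-r,[532,50],loss='soft_l1');print(n,z0,z1,len(P),q.x.round(1))
    d=F[(np.hypot(F[:,0]-532,F[:,1]-47)<38)&(F[:,2]>23.5)&(F[:,2]<33)]
    print(' disc',cv2.minEnclosingCircle(d[:,:2].astype(np.float32)))
    P=F[(np.hypot(F[:,0]-532,F[:,1]-47)<14)&(abs(F[:,2]-186)<8)];print(np.histogram(P[:,2],bins=np.arange(178,195,1))[0])
E
```

```text
[531.98205506  46.58457236 150.88666428] [ 1.20542151  0.04313572 -2.07099971] 28.462901283576745 [-0.    -0.002 -0.001 -0.     0.001  0.001]
scene 50 66 37 [533.   46.6]
scene 70 100 75 [533.2  47.2]
scene 100 125 68 [533.   46.7]
 disc ((532.8207397460938, 45.81444549560547), 29.776052474975586)
[ 1  3  2  3  4 10  9  3  1  0  0  0  0  0  0  0]
side 50 66 68 [533.5  48. ]
side 70 100 152 [533.2  48.2]
side 100 125 125 [532.8  47.9]
 disc ((530.246826171875, 43.88733673095703), 34.003440856933594)
[ 4  5  5  6  2  4  3  6 16  7  6  0  0  0  0  0]
wrist 50 66 187 [531.2  46.8]
wrist 70 100 603 [531.2  47.2]
wrist 100 125 719 [531.   46.7]
 disc ((531.6392211914062, 46.46811294555664), 29.038433074951172)
[ 131   86  113  104  106  114  444 1342 1169  184    3    0    0    0
    0    0]
```

View pics/j_side.png

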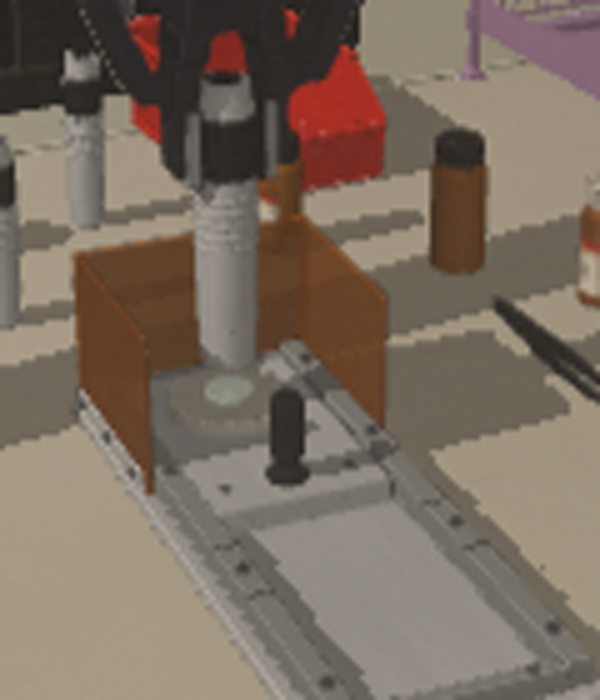

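View pics/j_wrist.png

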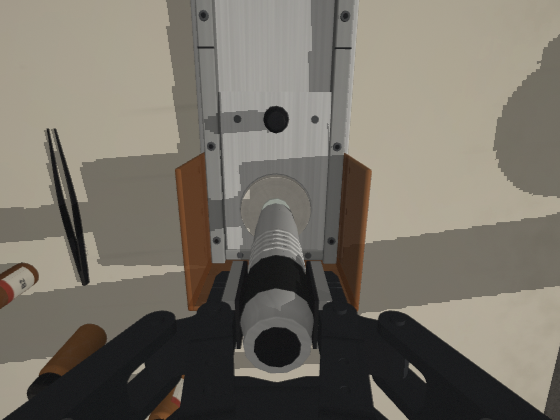

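The lamp is upright above the window, centred to within about 0.5 mm. The gap is about 15.5 mm and the arm is still, so I hand in.

```bash
python3 - <<'E'
from h import *
s=read_state();print(s['clock'],s['position'],s['contact_force'],s['joint_vel'].round(3))
print(job_done())
E
```

```text
16.325 [531.89444225  46.5600301  150.76558506] [ 0.35555509  0.24067435 -1.77254032] [-0.     0.001 -0.004 -0.001  0.     0.   ]
the job is handed in; nothing more can be done
None
```

I pushed the carrier home by its knob, then took the large lamp from its stand and carried it over the shield. It was held upright above the window when I handed the job in at 16.3 s of the 51 s allowed.

- **Carrier:** it stalled against the stop after 122 mm of travel, as measured beforehand, and the push rose to 20 N. The wrist picture shows its edge against the stop bar.
- **Lamp centring:** in the wrist view the lamp and the disc centre agree to about 0.5 mm. The scene camera agrees to about 1 mm. The side camera was no use for this check, because its disc fit was poor (34 mm radius instead of 29).
- **Gap:** about 15.3 mm from the arm's position and 15.4 to 16 mm from depth readings of the lamp's top face.
- **Contact:** the wrist force was only about the lamp's weight, and the arm was still. My path stayed clear of the vials, cotton buds and tweezers, though I did not re-measure their positions at the end.
- **Refused move:** one move was refused as invalid because its rows had no spin value, and I repeated it with one.

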